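Re-aim the airbrush stand

ROBOT

A 7-joint arm with a two-finger parallel gripper is mounted at the origin on a cart in front of the work surface, level with it; the furniture and walls round the work are solid. World frame = base frame: x ahead of the robot, y to its left, z up, the work surface at z = 0. Lengths are in m, angles in rad, forces in N, time in s.
With the tool pointing down it reaches from about 0.4 to 0.85 m from the base axis. Payload 10.4 kg.
Tool frame: the origin (TCP) lies between the finger pads; the fingertips stand 17 mm ahead of it and the grasp point (between the pads) lies 2 mm behind it; x points along the fingers, y is the direction in which the jaws open and shut, and the axes are right-handed (so a half turn about x gives the same grasp; the last joint's range is limited). The gripper opens to 87 mm and grips with 3 to 60 N. Pads are 19 mm wide; open, the fingers measure 117 mm over their backs; the gripper's body (75 mm by 190 mm) begins 51 mm behind the grasp point.
Start: joints at [1.24, 0.332, -0.065, 1.46, 0.022, 1.35, -0.088], TCP at [0.189, -0.596, 0.24] pointing down, gripper open.
Joint ranges: [-2.6, 2.6], [-0.5, 2.12], [-1.47, 1.34], [0.16, 2.42], [-1.27, 4.41], [0.06, 2.06], [-2.6, 2.6]. Speed limits (rad/s): [2.22, 2.22, 2.79, 2.79, 3.14, 3.14, 3.14].

INTERFACE

Orientations are given as a unit quaternion [x, y, z, w].
In Python, from bench import r, optics, close_job gives the robot as it stands.
- The arm moves only by the shell command python3 -m inch 'ROWS' [OPENING] [FORCE]. ROWS is JSON, a list of rows, each an object with "translation": the shift along the tool's x, y, z in cm, a list of three; "spin": the turn about the tool's x in degrees. In form: [{"translation": [tx, ty, tz], "spin": spin}, ...]. A call has 1 to 20 rows; each row shifts and turns the pose as measured when the row begins, along the tool's axes as they then stand; what a row does not reach is not made up. A row lasts 1/8 s, in which the tool goes at most 62.5 mm and 10.7 degrees, less where a joint would pass 70% of its speed; a pose out of reach is approached as far as the arm can. A call is refused whole if a number of a shift passes 6.25 or a number of a turn 10.7, either way. A call with a gripper value outside its range is refused whole. OPENING is the closure, from 0 (fully open) to 1 (shut), set as the call begins (- or left out, the last holds). The fingers move at their own pace and stop on an object; FORCE is the grip in N (left out, the last holds). Time passes only in rows, so rows that do not move let the fingers close. It gives the time, the measured TCP pose, the force and the opening at its end, in the units of the state.
- r.read_state(): the state, without advancing time (a new reading comes with each control period).
- optics.camera(name): name is "scene" or "top" or "wrist"; returns the picture (420x560x3 uint8, red, green, blue); there is no depth.
- optics.camera_model(name): a dict with "camera_matrix" (3x3 intrinsics, pixels), "world_from_camera" (4x4, takes a point from camera to world coordinates); the wrist camera has in their place "tool_from_camera" (4x4, takes a point from camera to tool coordinates, whose origin is the TCP and whose axes are the tool frame's). Camera axes: x right, y down, z forward; pixel columns grow to the right and rows downward; lengths in m; the calibration is good to about 2 mm. A picture is of the moment at which its call begins: read the wrist's pose just before it. camera_model takes no time and is no camera call.
- close_job(): hands the job in, once; it reports no verdict.
The state is a dict: "time": time; "joint_positions": joint angles; "joint_vel": joint speeds; "joint_torque": joint torques, N m; "ee_pos": TCP position; "eef_rot": TCP orientation; "ft_force": force on the tool from outside, world axes, zero at the start; "torque": the same for the moment, N m; "width": finger opening in m.
Only numpy, scipy, OpenCV 4.12 (cv2) and the standard library are available. Lean on these libraries where they do the work, as an engineer would, in place of code of your own. Each camera call takes 0.05 s, during which the arm holds its last target.

TASK

The airbrush stand has to spray at a new angle. Loosen its black bar-shaped clamp knob by turning it anticlockwise close to its stop, swing the head by its upright steel post until the pointer below the post is on the one long mark of the round scale, and then tighten the clamp knob again, clockwise to its stop.

Things in the scene. Friction and masses are not known exactly. Their poses are not given: they have to be found in the camera images.
- clamp_knob (a joint): angle of the clamp knob in rad about the upright axis: 0 = fully tight (stop), growing anticlockwise seen from above to the stop at 1.3 (75 degrees). The screw grips the head below about 0.5; above that the head swings freely with light friction (under 2 N at the post). Fully tight, the head holds against about 20 N at the post. Turning the knob takes 0.12 N m, rising to about 0.25 N m as it tightens; it stays where it is left
- clamp_grip (a point): grip point of the clamp knob, a black plastic bar 52 mm long, 12 mm wide and 26 mm high (from 15 mm below this point to 11 mm above it; under it a round collar and a washer 28 mm in radius), in the middle of the airbrush stand. It lies on the upright axis about which both the knob and the head turn. Its x axis runs along the bar, z up; it turns with the knob. Pinch the bar across its 12 mm from above and turn
- post_center (a point): point on the axis of the upright steel post of the swinging head, 28 mm below the post's top; the round post is 16 mm thick and free from 34 mm below this point upward, 85 mm from the clamp axis. A small pointer sticks out below it, straight away from the clamp axis; the airbrush lies on the opposite arm of the head. The head swings 1.0 rad (57 degrees) either way of the middle of the stand's front; swinging it at the post carries the airbrush round. It stays where it is left
- long_mark (a point): inner end of the one long black mark (33 mm long, 6 mm wide, running outward from here) on the round aluminium scale plate under the head, 240 mm across; all other marks are short (8 mm). It is 85 mm from the clamp axis: when the pointer is on the mark the post stands straight above this point (51 mm higher)

How it is judged:
On the way, in this order (a step that is already met when the one before it is completed fails the run):
1. the clamp knob is loosened (turned anticlockwise past 0.6 rad) while the head is still where it stood (post moved less than 20 mm) (value of joint clamp_knob above 0.6 rad and distance of post_center from where it was at the start of the episode below 0.02 m), for 0.1 s.
2. with the clamp still loose, the head is swung so that the post is within 15 mm of above the long mark's inner end (value of joint clamp_knob above 0.5 rad and horizontal distance between post_center and long_mark below 0.015 m), for 0.2 s.
At the end, for the whole second after the job is handed in: The clamp knob is tight again (below 0.2 rad) and the post stands over the long mark's inner end within 15 mm (about 10 degrees of swing), with the knob and post released (value of joint clamp_knob below 0.2 rad and horizontal distance between post_center and long_mark below 0.015 m); the robot touches nothing.
It also fails if it takes over 58 s, if anything falls off the work surface, if the arm or the gripper's body presses on something with over 40 N, if the wrist force passes 120 N, or if a joint passes its speed limit or range.

## Working session

There is one attempt and no reset: what is moved stays moved. The work goes in short steps, Python scripts to look and compute and a shell command to move; the robot and the scene stay as the last step left them, time stands still between calls to the robot, and variables do not carry over. Pictures are saved under pics/ and viewed, and the job is handed in when it is done.

```bash
ls; mkdir -p pics
python3 - <<'E'
from bench import r,optics
import cv2,numpy as np
s=r.read_state();print({k:np.round(v,3) for k,v in s.items()})
for n in ["scene","top","wrist"]:
    cv2.imwrite(f"pics/{n}0.png",cv2.cvtColor(optics.camera(n),cv2.COLOR_RGB2BGR))
    print(n,{k:np.round(v,4).tolist() for k,v in optics.camera_model(n).items()})
E
```

```text
pics
{'time': np.float64(0.0), 'joint_positions': array([ 1.24 ,  0.333, -0.065,  1.461,  0.022,  1.35 , -0.088]), 'joint_vel': array([ 0.001, -0.   , -0.001, -0.   , -0.   ,  0.002, -0.   ]), 'joint_torque': array([ 0.0000e+00, -6.2326e+01,  2.5000e-02, -3.8990e+01, -6.1000e-02,
        4.0000e-02,  0.0000e+00]), 'ee_pos': array([ 0.189, -0.595,  0.239]), 'eef_rot': array([-0.699, -0.109,  0.699, -0.108]), 'ft_force': array([-0.108,  0.273, -0.356]), 'torque': array([0.002, 0.019, 0.018]), 'width': np.float64(0.087)}
scene {'camera_matrix': [[490.8419, 0.0, 279.5877], [0.0, 490.8419, 210.0698], [0.0, 0.0, 1.0]], 'world_from_camera': [[-0.9227, -0.2466, 0.2964, 0.3149], [-0.3855, 0.5717, -0.7243, 0.5787], [0.0092, -0.7825, -0.6225, 0.5934], [0.0, 0.0, 0.0, 1.0]]}
top {'camera_matrix': [[464.1425, 0.0, 282.4609], [0.0, 464.1425, 198.0725], [0.0, 0.0, 1.0]], 'world_from_camera': [[-0.0016, -0.9971, 0.0764, 0.5277], [-1.0, 0.0011, -0.0061, -0.0242], [0.0059, -0.0764, -0.9971, 0.923], [0.0, 0.0, 0.0, 1.0]]}
wrist {'camera_matrix': [[338.6021, 0.0, 280.4657], [0.0, 338.6021, 213.5209], [0.0, 0.0, 1.0]], 'tool_from_camera': [[-0.0003, -0.2688, 0.9632, -0.1445], [1.0, -0.0007, 0.0001, -0.0002], [0.0007, 0.9632, 0.2688, -0.0746], [0.0, 0.0, 0.0, 1.0]]}
```

View pics/scene0.png

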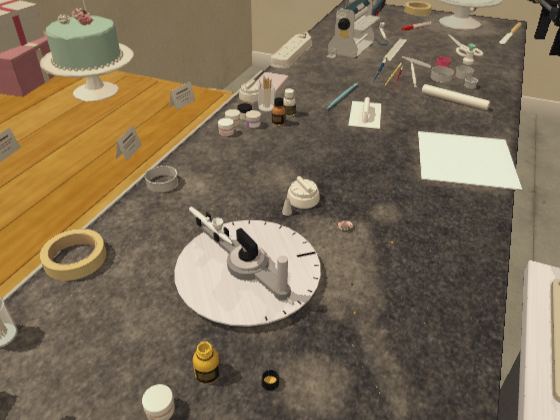

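View pics/top0.png

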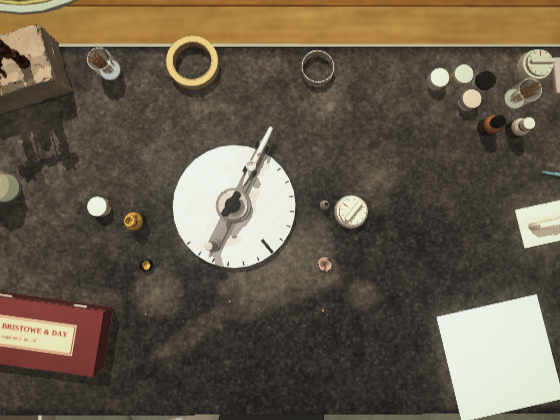

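Run:
```python
import cv2
im=cv2.imread('pics/top0.png');print(im.shape)
```

```text
(420, 560, 3)
```

The scene view shows the stand with its knob at (247,243), post at (282,272) and long mark at (306,254). In the top view the post is at about (215,243) and the mark at about (267,246). I'll zoom in on both.

Run:
```python
import cv2
im=cv2.imread('pics/top0.png')[130:280,165:305]
cv2.imwrite('pics/top0c.png',cv2.resize(im,None,fx=4,fy=4,interpolation=cv2.INTER_CUBIC))
im=cv2.imread('pics/scene0.png')[200:330,165:330]
cv2.imwrite('pics/scene0c.png',cv2.resize(im,None,fx=4,fy=4,interpolation=cv2.INTER_CUBIC))
```

```text
(no output)
```

View pics/top0c.png

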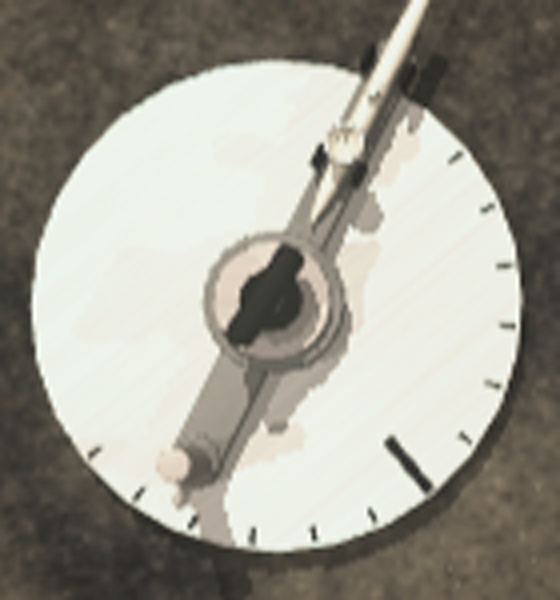

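View pics/scene0c.png

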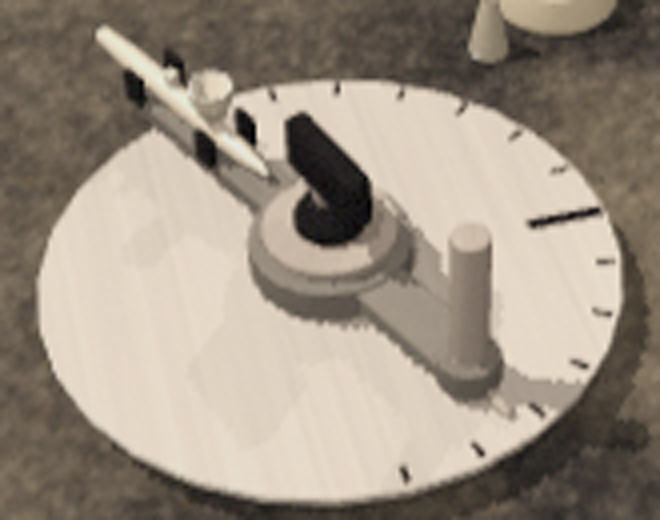

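```bash
cat > h.py <<'E'
import numpy as np,cv2
from bench import r,optics
from scipy.spatial.transform import Rotation as R
def ray(n,uv,pose=None):
    m=optics.camera_model(n);K=np.array(m["camera_matrix"])
    if n=="wrist":
        s=r.read_state();T=np.eye(4);T[:3,:3]=R.from_quat(s["eef_rot"]).as_matrix();T[:3,3]=s["ee_pos"]
        W=T@np.array(m["tool_from_camera"])
    else: W=np.array(m["world_from_camera"])
    d=W[:3,:3]@np.linalg.inv(K)@np.array([uv[0],uv[1],1.]);return W[:3,3],d/np.linalg.norm(d)
def plane(n,uv,z):
    o,d=ray(n,uv);return o+d*(z-o[2])/d[2]
def tri(a,b):
    (o1,d1),(o2,d2)=ray("top",a),ray("scene",b)
    t=np.linalg.lstsq(np.c_[d1,-d2],o2-o1,rcond=None)[0]
    p,q=o1+t[0]*d1,o2+t[1]*d2
    return (p+q)/2,np.linalg.norm(p-q)
E
python3 - <<'E'
from h import *
f=lambda c,x,y:((c[0]+x/4-.375),(c[1]+y/4-.375))
T=(165,130);S=(165,200)
for n,a,b in [("mark in",(390,440),(530,222)),("mark out",(430,490),(600,211)),("post top",(173,464),(470,232)),("knob top",(264,296),(328,155))]:
    p,g=tri(f(T,*a),f(S,*b));print(n,p.round(4),round(g,4))
im=cv2.imread('pics/top0.png');m=(im.min(2)>150).astype('uint8');m[:,:165]=0;m[:,305:]=0;m[:135]=0;m[285:]=0
c=max(cv2.findContours(m,0,1)[0],key=cv2.contourArea);h=cv2.convexHull(c)
c=c[(c[:,0,0]<225)&(c[:,0,1]>150)|(c[:,0,1]>200)]
e=cv2.fitEllipse(c);print(e)
for z in (.0,.01,.02,.03): print(z,plane("top",e[0],z).round(4),np.linalg.norm(plane("top",e[0],z)-plane("top",(e[0][0]+np.mean(e[1])/2,e[0][1]),z)))
for z in (.06,.08,.1): 
  a,b=[plane("top",f(T,*q),z) for q in((290,250),(238,340))];print(z,a.round(4),b.round(4),((a+b)/2).round(4),np.degrees(np.arctan2(*(a-b)[1::-1])),np.linalg.norm(a-b))
E
```

```text
mark in [0.5155 0.0097 0.0172] 0.0013
mark out [ 0.4911 -0.0097  0.0158] 0.0016
post top [0.5059 0.1025 0.0975] 0.0017
knob top [0.5816 0.0649 0.0772] 0.0017
((228.5515899658203, 215.3273162841797), (94.37429809570312, 122.40303039550781), 116.76521301269531)
0.0 [0.5641 0.0774 0.    ] 0.10770526324063107
0.01 [0.5637 0.0763 0.01  ] 0.10653830672503732
0.02 [0.5633 0.0752 0.02  ] 0.10537135020944362
0.03 [0.5629 0.0741 0.03  ] 0.1042043936938499
0.06 [0.605  0.0551 0.06  ] [0.563 0.079 0.06 ] [0.584 0.067 0.06 ] -29.670076605487196 0.048278734185650894
0.08 [0.6032 0.0533 0.08  ] [0.5622 0.0766 0.08  ] [0.5827 0.0649 0.08  ] -29.670076605487207 0.04715982233227255
0.1 [0.6014 0.0514 0.1   ] [0.5614 0.0742 0.1   ] [0.5814 0.0628 0.1   ] -29.670076605487132 0.0460409104788943
```

Run:
```python
from h import *
s=r.read_state();M=R.from_quat(s["eef_rot"]).as_matrix();print(M.round(3))
print("jaw yaw",np.degrees(np.arctan2(M[1,1],M[0,1])))
f=lambda c,x,y:((c[0]+x/4-.375),(c[1]+y/4-.375))
T=(165,130);S=(165,200)
for n,a,b in [("cup",(345,135),(210,78)),("nose",(315,225),(266,175)),("tail",(418,0),(102,35))]:
    p,g=tri(f(T,*a),f(S,*b));print(n,p.round(4),round(g,4))
d=np.array([.582,.065,.2])-s["ee_pos"];print("move tool",(M.T@d*100).round(2))
```

```text
[[-0.     0.303 -0.953]
 [ 0.001 -0.953 -0.303]
 [-1.    -0.001  0.   ]]
jaw yaw -72.36448730918573
cup [0.6563 0.0285 0.0646] 0.0044
nose [0.6196 0.0456 0.0365] 0.0011
tail [ 0.7278 -0.0039  0.0415] 0.0009
move tool [  3.95 -51.03 -57.43]
```

```bash
python3 -m inch '[{"translation":[0,-3.9,-4.4],"spin":0},{"translation":[0,-3.9,-4.4],"spin":0},{"translation":[0,-3.9,-4.4],"spin":0},{"translation":[0,-3.9,-4.4],"spin":0},{"translation":[0,-3.9,-4.4],"spin":0},{"translation":[0,-3.9,-4.4],"spin":0},{"translation":[0,-3.9,-4.4],"spin":0},{"translation":[0,-3.9,-4.4],"spin":0},{"translation":[0,-3.9,-4.4],"spin":0},{"translation":[0,-3.9,-4.4],"spin":0},{"translation":[0,-3.9,-4.4],"spin":0},{"translation":[0,-3.9,-4.4],"spin":0},{"translation":[0,0,0],"spin":9.5},{"translation":[0,0,0],"spin":9.5},{"translation":[0,0,0],"spin":9.5},{"translation":[0,0,0],"spin":9.5},{"translation":[0,0,0],"spin":9.5},{"translation":[0,0,0],"spin":0}]' 0.48 20
cat > st.py <<'E'
from h import *
import sys
s=r.read_state();M=R.from_quat(s["eef_rot"]).as_matrix()
print("t",round(s["time"],2),"p",s["ee_pos"].round(4),"yaw",round(np.degrees(np.arctan2(M[1,1],M[0,1])),1),"down",M[:,0].round(3),"F",s["ft_force"].round(1),"Tq",s["torque"].round(2),"w",round(float(s["width"]),4),"q",s["joint_positions"].round(2))
if len(sys.argv)>3: print("tool cm",(M.T@(np.array(sys.argv[1:4],float)-s["ee_pos"])*100).round(2))
E
python3 st.py .582 .065 .2
```

```text
time: 2.4
ee_pos: [0.5592, 0.0315, 0.2345]
eef_rot: [-0.679, 0.19, 0.683, 0.191]
ft_force: [-0.3, 0.1, 0.1]
width: 0.0452
t 2.4 p [0.5592 0.0315 0.2345] yaw -121.3 down [-0.005  0.003 -1.   ] F [-0.3  0.1  0.1] Tq [ 0.12 -0.03 -0.02] w 0.0452 q [ 0.35  0.24 -0.56  1.61  0.13  1.33 -2.35]
tool cm [ 3.45 -4.05 -0.23]
```

```bash
python3 -m inch '[{"translation":[0,-2.0,-0.1],"spin":-0.5},{"translation":[0,-2.0,-0.1],"spin":-0.5},{"translation":[0,0,0],"spin":0},{"translation":[0,0,0],"spin":0}]'
python3 - <<'E'
from h import *
im=cv2.cvtColor(optics.camera("wrist"),cv2.COLOR_RGB2BGR);cv2.imwrite("pics/w1.png",im)
E
python3 st.py .582 .065 .066
```

```text
time: 2.9
ee_pos: [0.5832, 0.0684, 0.234]
eef_rot: [-0.681, 0.18, 0.686, 0.182]
ft_force: [0.6, 0.5, -0.5]
width: 0.0451
t 2.95 p [0.5831 0.0684 0.2341] yaw -119.7 down [-0.006  0.004 -1.   ] F [-0.5  0.4 -0.5] Tq [ 0.07 -0.    0.08] w 0.0452 q [ 0.28  0.31 -0.58  1.54  0.17  1.34 -2.4 ]
tool cm [16.8   0.36 -0.2 ]
```

View pics/w1.png

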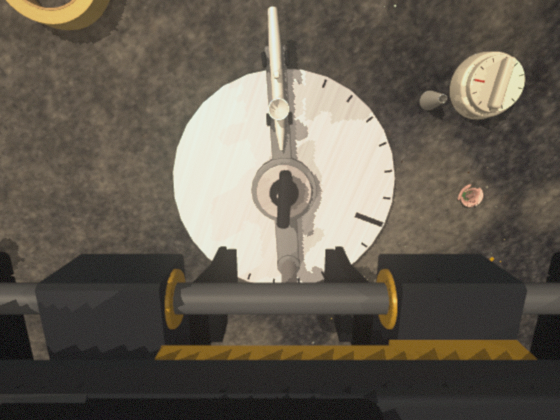

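The wrist view shows the black bar upright in the image, from about (286,172) to (284,226), so the jaws are nearly square to it. The long mark is at (368,219).

Run:
```python
from h import *
im=cv2.imread("pics/w1.png");m=(im.max(2)<65).astype('uint8');m[235:]=0;m[:160]=0;m[:,:255]=0;m[:,320:]=0
m[:]=cv2.morphologyEx(m,cv2.MORPH_OPEN,np.ones((3,3)))
c=max(cv2.findContours(m,0,1)[0],key=cv2.contourArea);print(cv2.minAreaRect(c),cv2.boundingRect(c))
cv2.imwrite('pics/w1c.png',cv2.resize(im[150:250,230:340],None,fx=5,fy=5,interpolation=cv2.INTER_CUBIC))
for z in (.077,):
  a,b=plane("wrist",(286,172),z),plane("wrist",(284,226),z);print(a.round(4),b.round(4),((a+b)/2).round(4),np.degrees(np.arctan2(*(a-b)[1::-1])),np.linalg.norm(a-b))
```

```text
Traceback (most recent call last):
ValueError: max() iterable argument is empty
```

Run:
```python
from h import *
im=cv2.imread("pics/w1.png");print(im[172:228:6,285].tolist())
cv2.imwrite('pics/w1c.png',cv2.resize(im[150:250,230:340],None,fx=5,fy=5,interpolation=cv2.INTER_CUBIC))
for z in (.077,):
  a,b=plane("wrist",(286,172),z),plane("wrist",(284,226),z);print(a.round(4),b.round(4),((a+b)/2).round(4),np.degrees(np.arctan2(*(a-b)[1::-1])),np.linalg.norm(a-b))
```

```text
[[63, 71, 77], [68, 74, 81], [65, 73, 80], [65, 73, 79], [64, 70, 78], [68, 74, 80], [64, 71, 77], [66, 72, 77], [65, 70, 77], [61, 68, 75]]
[0.6049 0.0514 0.077 ] [0.5617 0.078  0.077 ] [0.5833 0.0647 0.077 ] -31.60312492287905 0.050754243525541726
```

View pics/w1c.png

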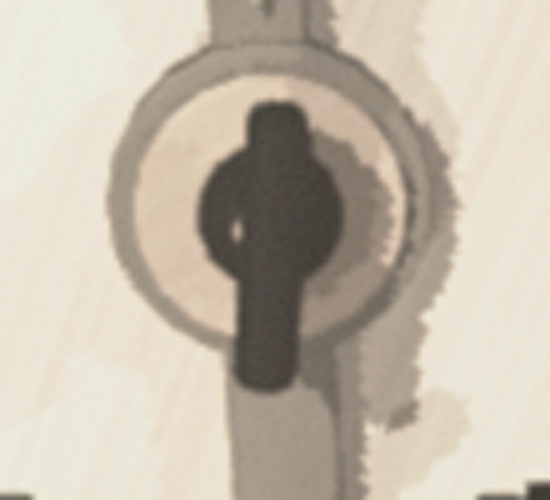

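```bash
python3 st.py .583 .0648 .072;  python3 -m inch '[{"translation":[3,0.35,-0.1],"spin":2.5},{"translation":[4,0,0],"spin":0},{"translation":[3,0,0],"spin":0},{"translation":[2,0,0],"spin":0},{"translation":[0,0,0],"spin":0},{"translation":[0,0,0],"spin":0}]'; python3 st.py .583 .0648 .072
```

```text
t 2.95 p [0.5831 0.0684 0.2341] yaw -119.7 down [-0.006  0.004 -1.   ] F [-0.5  0.4 -0.5] Tq [ 0.07 -0.    0.08] w 0.0452 q [ 0.28  0.31 -0.58  1.54  0.17  1.34 -2.4 ]
tool cm [16.2   0.33 -0.29]
time: 3.7
ee_pos: [0.582, 0.0624, 0.1126]
eef_rot: [-0.678, 0.197, 0.68, 0.198]
ft_force: [0.1, -0.6, 0.3]
width: 0.0455
t 3.7 p [0.582  0.0624 0.1126] yaw -122.4 down [-0.003  0.003 -1.   ] F [ 0.1 -0.6  0.3] Tq [0.09 0.02 0.02] w 0.0455 q [ 0.26  0.41 -0.55  1.69  0.23  1.11 -2.49]
tool cm [ 4.06 -0.25  0.03]
```

```bash
python3 -m inch '[{"translation":[1.5,-0.25,0],"spin":0},{"translation":[1.5,0,0],"spin":0},{"translation":[1.0,0,0],"spin":0},{"translation":[0,0,0],"spin":0},{"translation":[0,0,0],"spin":0}]'; python3 st.py .583 .0648 .072
python3 - <<'E'
from h import *
im=cv2.cvtColor(optics.camera("wrist"),cv2.COLOR_RGB2BGR);cv2.imwrite("pics/w2.png",im)
E
```

```text
time: 4.32
ee_pos: [0.5842, 0.0649, 0.0713]
eef_rot: [-0.678, 0.197, 0.68, 0.198]
ft_force: [-1.1, -0.4, -0.2]
width: 0.045
t 4.33 p [0.5842 0.0649 0.0713] yaw -122.4 down [-0.001  0.003 -1.   ] F [-1.1 -0.4 -0.2] Tq [ 0.08  0.04 -0.01] w 0.045 q [ 0.24  0.46 -0.53  1.72  0.26  1.04 -2.51]
tool cm [-0.07  0.07  0.1 ]
```

View pics/w2.png

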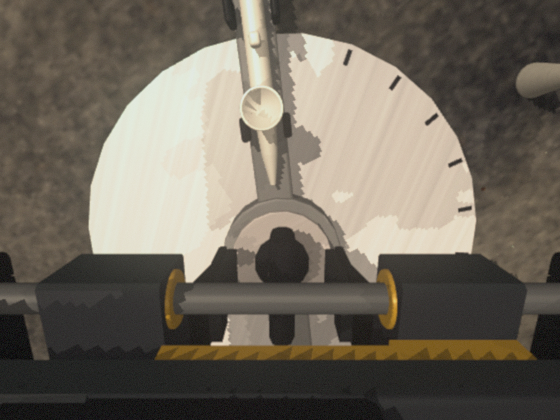

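The bar sits centred between the pads at column 282. I'll close on it.

```bash
python3 -m inch '[{"translation":[0,0,0],"spin":0},{"translation":[0,0,0],"spin":0},{"translation":[0,0,0],"spin":0},{"translation":[0,0,0],"spin":0},{"translation":[0,0,0],"spin":0}]' 1 25; python3 st.py
python3 -m inch '[{"translation":[0,0,0],"spin":-6},{"translation":[0,0,0],"spin":-6},{"translation":[0,0,0],"spin":-6},{"translation":[0,0,0],"spin":0}]';python3 st.py
```

```text
time: 5.0
ee_pos: [0.5843, 0.0642, 0.0719]
eef_rot: [-0.679, 0.197, 0.679, 0.198]
ft_force: [-0.5, 0.5, -0.1]
width: 0.0181
t 5.0 p [0.5843 0.0642 0.0719] yaw -122.5 down [-0.001  0.002 -1.   ] F [-0.5  0.5 -0.1] Tq [-0.03  0.07  0.03] w 0.0181 q [ 0.24  0.46 -0.53  1.72  0.26  1.04 -2.51]
time: 5.5
ee_pos: [0.5846, 0.0648, 0.072]
eef_rot: [-0.702, 0.085, 0.702, 0.087]
ft_force: [-1.2, -1.8, -0.2]
width: 0.0183
t 5.5 p [0.5846 0.0648 0.072 ] yaw -104.0 down [ 0.     0.003 -1.   ] F [-1.2 -1.8 -0.2] Tq [-0.15  0.17 -0.06] w 0.0183 q [ 0.29  0.47 -0.59  1.72  0.29  1.04 -2.21]
```

Run:
```python
from h import *
im=cv2.cvtColor(optics.camera("wrist"),cv2.COLOR_RGB2BGR);cv2.imwrite("pics/w3.png",im)
im=cv2.cvtColor(optics.camera("scene"),cv2.COLOR_RGB2BGR);cv2.imwrite("pics/s3.png",cv2.resize(im[130:330,130:380],None,fx=3,fy=3))
```

```text
(no output)
```

View pics/w3.png

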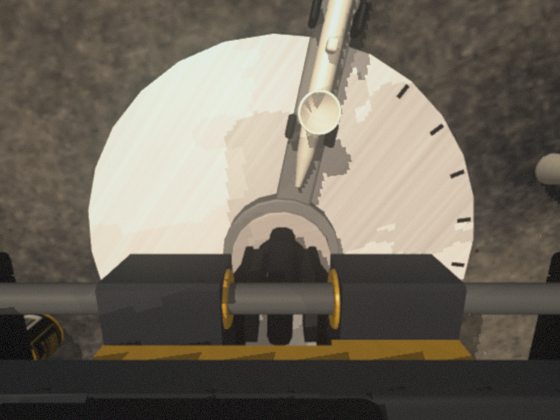

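View pics/s3.png

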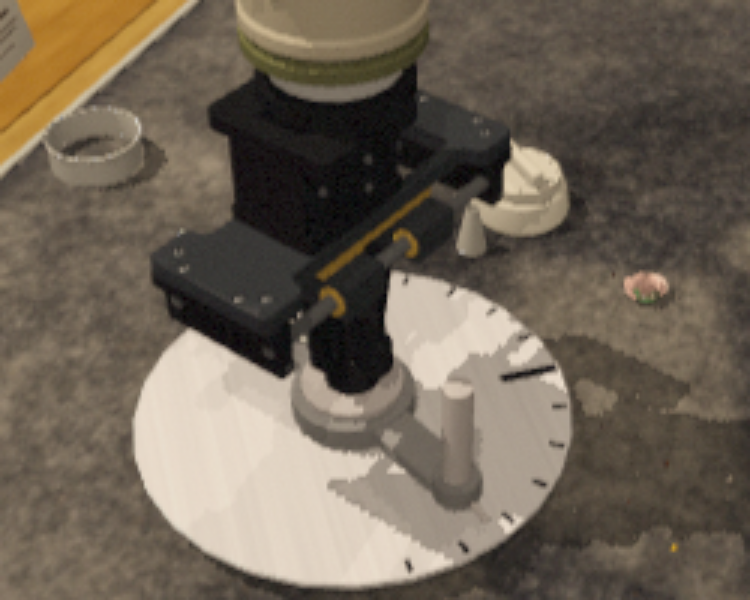

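The bar turned with the gripper: it is still upright in the wrist view while the head has rotated in the image. The head stayed in place, so I'll carry on turning.

```bash
python3 -m inch '[{"translation":[0,0,0],"spin":-6},{"translation":[0,0,0],"spin":-6},{"translation":[0,0,0],"spin":-6},{"translation":[0,0,0],"spin":-6},{"translation":[0,0,0],"spin":-6},{"translation":[0,0,0],"spin":-6},{"translation":[0,0,0],"spin":-6},{"translation":[0,0,0],"spin":-6},{"translation":[0,0,0],"spin":0}]';python3 st.py
python3 - <<'E'
from h import *
im=cv2.cvtColor(optics.camera("wrist"),cv2.COLOR_RGB2BGR);cv2.imwrite("pics/w4.png",im)
E
```

```text
time: 6.72
ee_pos: [0.5843, 0.0665, 0.072]
eef_rot: [0.676, 0.21, -0.675, 0.207]
ft_force: [0.6, -1.0, -0.1]
width: 0.0184
t 6.72 p [0.5843 0.0665 0.072 ] yaw -55.7 down [-0.     0.004 -1.   ] F [ 0.6 -1.  -0.1] Tq [-0.21  0.16 -0.09] w 0.0184 q [ 0.41  0.51 -0.75  1.71  0.39  1.07 -1.44]
```

View pics/w4.png

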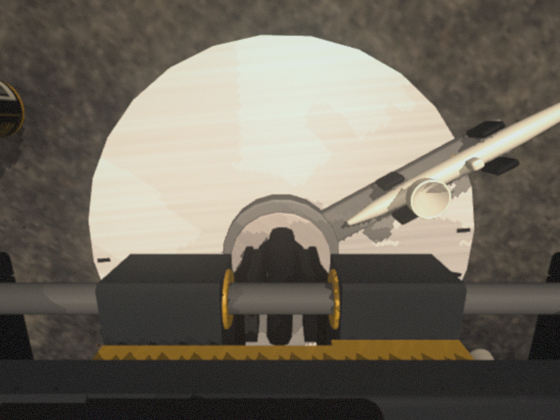

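The knob has turned 66.8° (1.17 rad) and the head has not moved. I'll release, rise, and turn the jaws tangential to the post.

```bash
python3 -m inch '[{"translation":[0,0,0],"spin":0},{"translation":[0,0,0],"spin":0},{"translation":[0,0,0],"spin":0},{"translation":[-2,0,0],"spin":0},{"translation":[-3,0,0],"spin":0},{"translation":[-4,0,0],"spin":0},{"translation":[-3,0,0],"spin":0},{"translation":[0,0,0],"spin":10},{"translation":[0,0,0],"spin":10},{"translation":[0,0,0],"spin":10},{"translation":[0,0,0],"spin":10},{"translation":[0,0,0],"spin":10},{"translation":[0,0,0],"spin":10},{"translation":[0,0,0],"spin":0}]' 0.48 
python3 st.py .506 .1025 .15
python3 - <<'E'
from h import *
im=cv2.cvtColor(optics.camera("wrist"),cv2.COLOR_RGB2BGR);cv2.imwrite("pics/w5.png",im)
im=cv2.cvtColor(optics.camera("scene"),cv2.COLOR_RGB2BGR);cv2.imwrite("pics/s5.png",cv2.resize(im[130:330,130:380],None,fx=3,fy=3))
E
```

```text
time: 8.52
ee_pos: [0.5863, 0.0696, 0.2131]
eef_rot: [0.691, -0.166, -0.682, -0.174]
ft_force: [-1.0, 0.0, -0.4]
width: 0.0455
t 8.53 p [0.5863 0.0696 0.2131] yaw -117.8 down [ 0.015  0.008 -1.   ] F [-1.   0.  -0.4] Tq [ 0.09  0.01 -0.01] w 0.0455 q [ 0.33  0.33 -0.64  1.58  0.2   1.28 -2.39]
tool cm [6.22 0.92 8.7 ]
```

View pics/w5.png

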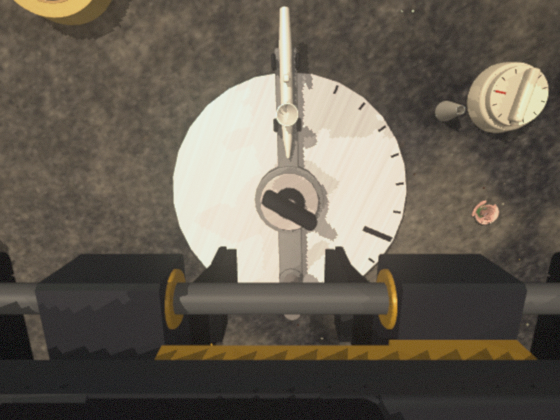

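View pics/s5.png

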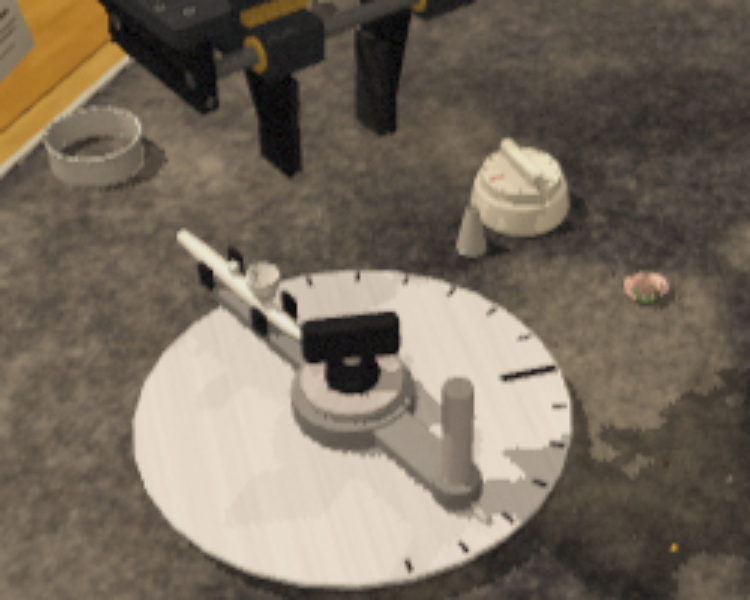

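The knob is clearly rotated and loose, and the post is where it was. I'll move over the post.

```bash
python3 -m inch '[{"translation":[0,0.3,3],"spin":0},{"translation":[0,0.3,3],"spin":0},{"translation":[1.0,0.3,2.7],"spin":0},{"translation":[3,0,0],"spin":0},{"translation":[0,0,0],"spin":0},{"translation":[0,0,0],"spin":0}]' 0.48 
python3 st.py .506 .1025 .072
python3 - <<'E'
from h import *
im=cv2.cvtColor(optics.camera("wrist"),cv2.COLOR_RGB2BGR);cv2.imwrite("pics/w6.png",im)
im=cv2.cvtColor(optics.camera("scene"),cv2.COLOR_RGB2BGR);cv2.imwrite("pics/s6.png",cv2.resize(im[130:330,130:380],None,fx=3,fy=3))
E
```

```text
time: 9.38
ee_pos: [0.504, 0.1035, 0.1741]
eef_rot: [0.694, -0.158, -0.683, -0.166]
ft_force: [-0.3, 0.1, -0.4]
width: 0.045
t 9.38 p [0.504  0.1035 0.1741] yaw -116.5 down [ 0.018  0.008 -1.   ] F [-0.3  0.1 -0.4] Tq [0.08 0.04 0.02] w 0.045 q [ 0.34  0.19 -0.69  1.82  0.13  1.16 -2.42]
tool cm [10.21  0.16 -0.1 ]
```

View pics/w6.png

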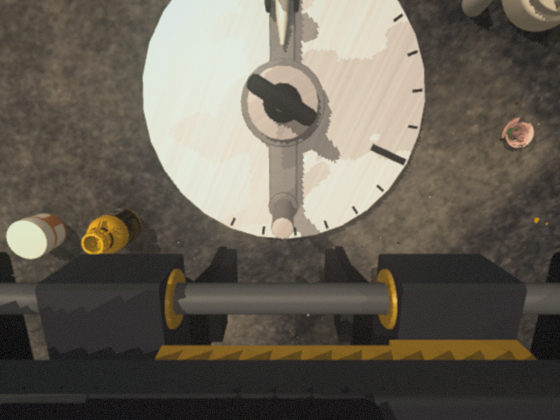

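View pics/s6.png

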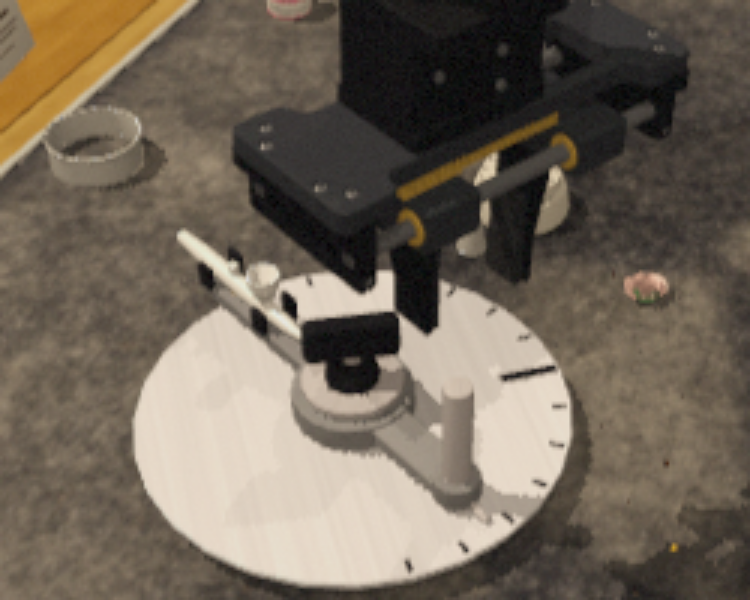

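The post top is at (283,228) in the wrist view and the mark runs from (371,148) to (405,162). I'll cast rays through both.

```bash
python3 - <<'E'
from h import *
p=plane("wrist",(283,228),.0955);m=plane("wrist",(371.5,147.5),.0165);mo=plane("wrist",(405.5,162),.0165);k=plane("wrist",(283,100.5),.077)
print(p.round(4),m.round(4),mo.round(4),k.round(4),np.linalg.norm((p-k)[:2]),np.linalg.norm((m-k)[:2]))
for q in(p,m,mo):print(np.degrees(np.arctan2(*(q-k)[1::-1])))
E
python3 st.py .507 .103 .072
```

```text
[0.5064 0.1024 0.0955] [0.5164 0.0116 0.0165] [ 0.4914 -0.0104  0.0165] [0.5826 0.0647 0.077 ] 0.08496220669014669 0.08487782881725577
153.65763309233787
-141.21832756781612
-140.526027189832
t 9.47 p [0.504  0.1033 0.1738] yaw -116.5 down [ 0.018  0.008 -1.   ] F [ 0.1  0.  -1. ] Tq [0.08 0.04 0.03] w 0.0452 q [ 0.34  0.19 -0.69  1.82  0.13  1.16 -2.42]
tool cm [10.19  0.05 -0.16]
```

```bash
python3 -m inch '[{"translation":[4,0.1,-0.15],"spin":0},{"translation":[3,0,0],"spin":0},{"translation":[2,0,0],"spin":0},{"translation":[1.2,0,0],"spin":0},{"translation":[0,0,0],"spin":0},{"translation":[0,0,0],"spin":0}]' 0.48 
python3 st.py .506 .1025 .070
```

```text
time: 10.22
ee_pos: [0.5116, 0.1027, 0.0741]
eef_rot: [0.696, -0.157, -0.68, -0.167]
ft_force: [-0.3, 0.3, 0.7]
width: 0.0453
t 10.22 p [0.5116 0.1027 0.0741] yaw -116.5 down [ 0.026  0.009 -1.   ] F [-0.3  0.3  0.7] Tq [0.05 0.   0.03] w 0.0453 q [ 0.29  0.32 -0.65  1.91  0.24  0.96 -2.5 ]
tool cm [0.4  0.27 0.5 ]
```

```bash
python3 -m inch '[{"translation":[0.3,0.25,0.5],"spin":0},{"translation":[0,0,0],"spin":0}]' 0.48 ; python3 -m inch '[{"translation":[0,0,0],"spin":0},{"translation":[0,0,0],"spin":0},{"translation":[0,0,0],"spin":0},{"translation":[0,0,0],"spin":0}]' 1 10;python3 st.py .506 .1025 .070
```

```text
time: 10.48
ee_pos: [0.5064, 0.1028, 0.072]
eef_rot: [0.697, -0.157, -0.68, -0.168]
ft_force: [-0.2, -0.2, -0.3]
width: 0.0454
time: 10.98
ee_pos: [0.5067, 0.1028, 0.0726]
eef_rot: [0.697, -0.157, -0.679, -0.168]
ft_force: [0.1, 0.0, -0.3]
width: 0.0161
t 10.97 p [0.5067 0.1028 0.0726] yaw -116.5 down [ 0.028  0.009 -1.   ] F [ 0.1  0.  -0.3] Tq [-0.2   0.19 -0.02] w 0.0161 q [ 0.3   0.31 -0.66  1.92  0.23  0.95 -2.5 ]
tool cm [0.25 0.06 0.06]
```

```bash
python3 -m inch '[{"translation":[0,0.89,-0.05],"spin":-6},{"translation":[0,0.89,-0.05],"spin":-6},{"translation":[0,0.89,-0.05],"spin":-6},{"translation":[0,0.89,-0.05],"spin":-6},{"translation":[0,0,0],"spin":0}]'
cat > ang.py <<'E'
from h import *
s=r.read_state();d=s["ee_pos"][:2]-[.5826,.0648]
M=R.from_quat(s["eef_rot"]).as_matrix();print("head ang",np.degrees(np.arctan2(d[1],d[0]))%360,"rad",np.hypot(*d))
E
python3 ang.py; python3 st.py .516 .011 .072
```

```text
time: 11.6
ee_pos: [0.498, 0.0676, 0.0725]
eef_rot: [0.717, -0.008, -0.697, -0.014]
ft_force: [0.4, -1.2, -1.1]
width: 0.0158
head ang 178.13733072236917 rad 0.0846803043542105
t 11.6 p [0.498  0.0676 0.0725] yaw -91.8 down [ 0.028  0.009 -1.   ] F [ 0.4 -1.2 -1.1] Tq [-0.42  0.08  0.  ] w 0.0158 q [ 0.42  0.3  -0.72  1.96  0.24  0.94 -2.01]
tool cm [ 0.05  5.6  -1.98]
```

Tracking well, with 41° left to go.

```bash
python3 -m inch '[{"translation":[0,0.89,-0.05],"spin":-6},{"translation":[0,0.89,-0.05],"spin":-6},{"translation":[0,0.89,-0.05],"spin":-6},{"translation":[0,0.89,-0.05],"spin":-6},{"translation":[0,0.89,-0.05],"spin":-6},{"translation":[0,0.89,-0.05],"spin":-6},{"translation":[0,0,0],"spin":0}]'; 
python3 ang.py; python3 st.py .516 .011 .072
```

```text
time: 12.48
ee_pos: [0.5123, 0.0185, 0.0725]
eef_rot: [0.685, 0.208, -0.666, 0.207]
ft_force: [-1.8, -1.9, 3.7]
width: 0.0157
head ang 213.3652695929104 rad 0.08421070977917779
t 12.47 p [0.5123 0.0185 0.0725] yaw -55.8 down [ 0.025  0.009 -1.   ] F [-1.8 -1.9  3.7] Tq [-0.19  0.45 -0.02] w 0.0157 q [ 0.58  0.34 -0.79  1.93  0.29  0.96 -1.32]
tool cm [0.05 0.83 0.11]
```

```bash
python3 -m inch '[{"translation":[0,0.85,0.05],"spin":-5},{"translation":[0,0,0],"spin":0},{"translation":[0,0,0],"spin":0},{"translation":[0,0,0],"spin":0}]'; 
python3 ang.py; python3 st.py .516 .011 .072
```

```text
time: 12.98
ee_pos: [0.516, 0.0133, 0.0726]
eef_rot: [0.677, 0.234, -0.658, 0.233]
ft_force: [0.5, -1.7, 1.0]
width: 0.0159
head ang 217.68935579298017 rad 0.0841765699574862
t 12.97 p [0.516  0.0133 0.0726] yaw -51.4 down [ 0.025  0.01  -1.   ] F [ 0.5 -1.7  1. ] Tq [-0.25  0.23 -0.06] w 0.0159 q [ 0.59  0.35 -0.8   1.92  0.3   0.97 -1.24]
tool cm [0.05 0.18 0.15]
```

```bash
python3 -m inch '[{"translation":[0,0.3,0],"spin":0},{"translation":[0,0,0],"spin":0}]'; python3 ang.py;python3 -m inch '[{"translation":[0,0,0],"spin":0},{"translation":[0,0,0],"spin":0},{"translation":[0,0,0],"spin":0},{"translation":[-2,0,0],"spin":0},{"translation":[-4,0,0],"spin":0},{"translation":[-4,0,0],"spin":0},{"translation":[0,0,-4],"spin":0},{"translation":[0,0,-4],"spin":0},{"translation":[0,0,0],"spin":0},{"translation":[0,0,0],"spin":0}]' 0.48;
python3 st.py .5828 .0647 .072
python3 - <<'E'
from h import *
im=cv2.cvtColor(optics.camera("wrist"),cv2.COLOR_RGB2BGR);cv2.imwrite("pics/w7.png",im)
im=cv2.cvtColor(optics.camera("scene"),cv2.COLOR_RGB2BGR);cv2.imwrite("pics/s7.png",cv2.resize(im[130:330,130:380],None,fx=3,fy=3))
E
```

```text
time: 13.22
ee_pos: [0.5174, 0.0116, 0.0725]
eef_rot: [0.677, 0.234, -0.658, 0.233]
ft_force: [-1.2, -0.8, 2.5]
width: 0.0159
head ang 219.23053826074974 rad 0.0841325170732038
time: 14.48
ee_pos: [0.5804, 0.0616, 0.1873]
eef_rot: [0.679, 0.233, -0.656, 0.233]
ft_force: [-0.1, 0.2, -1.2]
width: 0.0455
t 14.47 p [0.5804 0.0616 0.1873] yaw -51.5 down [ 0.032  0.01  -0.999] F [-0.1  0.2 -1.2] Tq [-0.04  0.03 -0.  ] w 0.0455 q [ 0.51  0.37 -0.84  1.64  0.29  1.23 -1.29]
tool cm [ 1.154e+01 -2.300e-01 -1.000e-02]
```

View pics/w7.png

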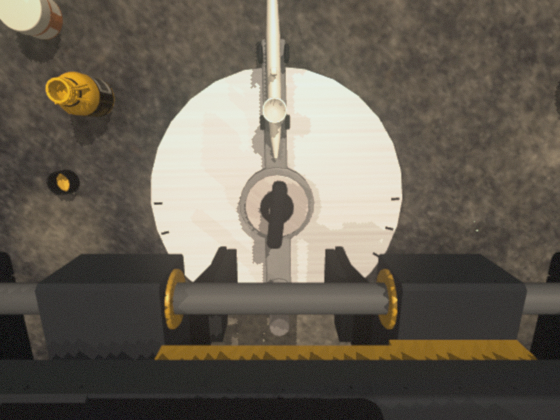

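View pics/s7.png

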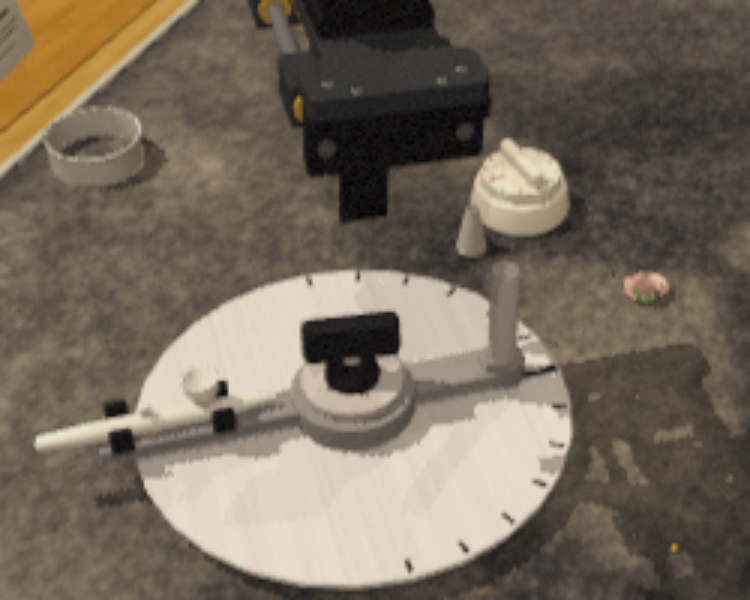

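The pointer now lies on the long mark and the knob is still loose. I'll regrip the knob at yaw -55.7.

```bash
python3 -m inch '[{"translation":[0,-0.2,0],"spin":4.2},{"translation":[4,0,0],"spin":0},{"translation":[3,0,0],"spin":0},{"translation":[0,0,0],"spin":0},{"translation":[0,0,0],"spin":0}]' 0.48;
python3 st.py .584 .066 .072
python3 - <<'E'
from h import *
im=cv2.cvtColor(optics.camera("wrist"),cv2.COLOR_RGB2BGR);cv2.imwrite("pics/w8.png",im)
E
```

```text
time: 15.2
ee_pos: [0.5804, 0.0595, 0.1185]
eef_rot: [0.689, 0.204, -0.664, 0.207]
ft_force: [0.1, -0.1, 0.1]
width: 0.0453
t 15.2 p [0.5804 0.0595 0.1185] yaw -56.2 down [ 0.035  0.007 -0.999] F [ 0.1 -0.1  0.1] Tq [-0.01  0.08 -0.05] w 0.0453 q [ 0.47  0.43 -0.8   1.72  0.35  1.1  -1.41]
tool cm [ 4.67 -0.4  -0.51]
```

View pics/w8.png

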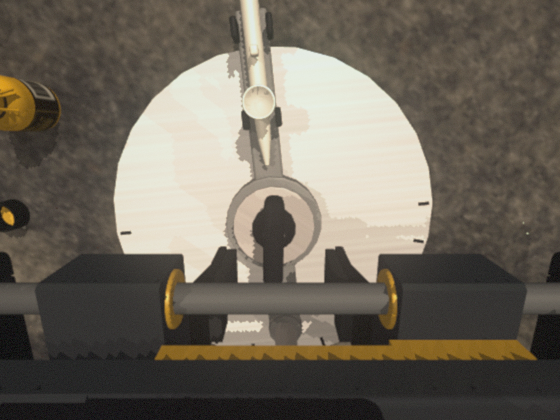

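```bash
python3 -m inch '[{"translation":[1,-0.4,-0.4],"spin":0},{"translation":[2,0,0],"spin":0},{"translation":[1.5,0,0],"spin":0},{"translation":[0,0,0],"spin":0},{"translation":[0,0,0],"spin":0}]' 0.48;
python3 st.py .5835 .065 .072
python3 - <<'E'
from h import *
im=cv2.cvtColor(optics.camera("wrist"),cv2.COLOR_RGB2BGR);cv2.imwrite("pics/w9.png",im)
E
```

```text
time: 15.88
ee_pos: [0.5837, 0.0658, 0.0716]
eef_rot: [0.689, 0.204, -0.664, 0.207]
ft_force: [-0.5, 0.6, -0.0]
width: 0.0452
t 15.88 p [0.5837 0.0658 0.0716] yaw -56.2 down [ 0.036  0.007 -0.999] F [-0.5  0.6 -0. ] Tq [-0.04  0.01 -0.02] w 0.0452 q [ 0.43  0.5  -0.77  1.74  0.4   1.03 -1.46]
tool cm [-0.04  0.06  0.06]
```

View pics/w9.png

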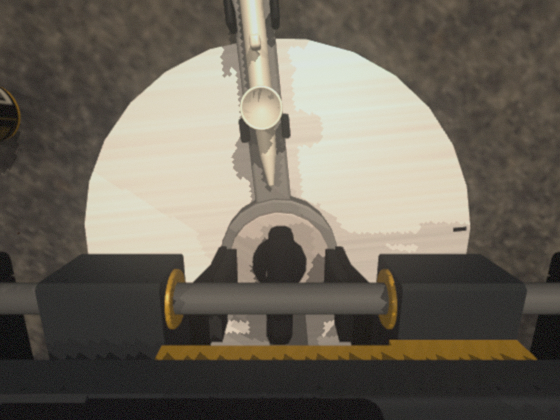

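The bar is centred again. I'll grip it and turn clockwise.

```bash
python3 -m inch '[{"translation":[0,0,0],"spin":0},{"translation":[0,0,0],"spin":0},{"translation":[0,0,0],"spin":0},{"translation":[0,0,0],"spin":0},{"translation":[0,0,0],"spin":6},{"translation":[0,0,0],"spin":6},{"translation":[0,0,0],"spin":6},{"translation":[0,0,0],"spin":6},{"translation":[0,0,0],"spin":6},{"translation":[0,0,0],"spin":6},{"translation":[0,0,0],"spin":6},{"translation":[0,0,0],"spin":0}]' 1 30;python3 st.py .5835 .065 .072
python3 - <<'E'
from h import *
im=cv2.cvtColor(optics.camera("wrist"),cv2.COLOR_RGB2BGR);cv2.imwrite("pics/w10.png",im)
E
```

```text
time: 17.42
ee_pos: [0.5842, 0.0648, 0.0726]
eef_rot: [0.718, -0.055, -0.691, -0.06]
ft_force: [-0.5, 0.2, -0.5]
width: 0.0169
t 17.43 p [0.5842 0.0648 0.0726] yaw -99.4 down [ 0.038  0.004 -0.999] F [-0.5  0.2 -0.5] Tq [0.17 0.13 0.07] w 0.0169 q [ 0.32  0.45 -0.63  1.75  0.32  1.   -2.15]
tool cm [ 0.06 -0.01  0.07]
```

View pics/w10.png

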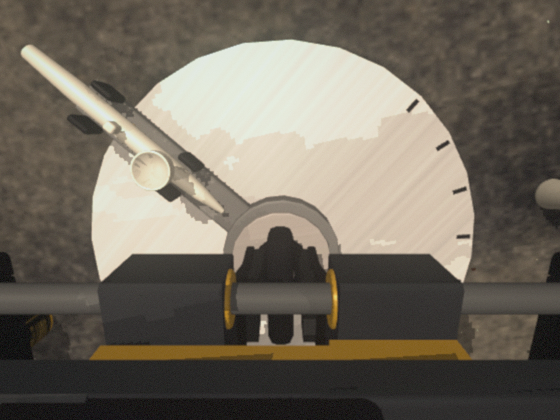

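```bash
python3 -m inch '[{"translation":[0,0,0],"spin":6},{"translation":[0,0,0],"spin":6},{"translation":[0,0,0],"spin":5},{"translation":[0,0,0],"spin":5},{"translation":[0,0,0],"spin":0}]' ;python3 st.py .5835 .065 .072
```

```text
time: 18.1
ee_pos: [0.5839, 0.0639, 0.0727]
eef_rot: [0.693, -0.185, -0.669, -0.195]
ft_force: [-0.2, 0.4, -0.6]
width: 0.0171
t 18.1 p [0.5839 0.0639 0.0727] yaw -121.2 down [ 0.037  0.003 -0.999] F [-0.2  0.4 -0.6] Tq [0.09 0.17 0.1 ] w 0.0171 q [ 0.27  0.43 -0.56  1.75  0.28  0.99 -2.5 ]
tool cm [ 0.06 -0.07  0.09]
```

```bash
python3 -m inch '[{"translation":[0,0,0],"spin":2},{"translation":[0,0,0],"spin":1},{"translation":[0,0,0],"spin":0},{"translation":[0,0,0],"spin":0}]' ;python3 st.py .5835 .065 .072
python3 - <<'E'
from h import *
im=cv2.cvtColor(optics.camera("wrist"),cv2.COLOR_RGB2BGR);cv2.imwrite("pics/w11.png",im)
E
```

```text
time: 18.6
ee_pos: [0.5838, 0.0639, 0.0727]
eef_rot: [0.688, -0.202, -0.664, -0.212]
ft_force: [-0.9, 0.6, 1.2]
width: 0.0169
t 18.6 p [0.5838 0.0639 0.0727] yaw -124.0 down [ 0.037  0.003 -0.999] F [-0.9  0.6  1.2] Tq [-0.02  0.25  0.1 ] w 0.0169 q [ 0.25  0.43 -0.53  1.75  0.26  0.99 -2.55]
tool cm [ 0.06 -0.08  0.09]
```

View pics/w11.png

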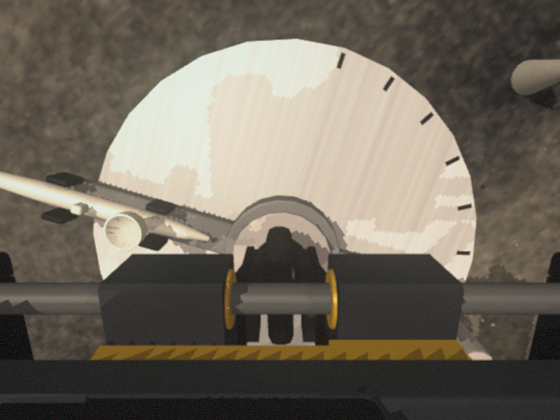

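The knob is back at its starting angle, but I saw no stop torque and joint 7 is near its limit at -2.55. I'll release, check the angle, and regrip half a turn round so I can feel for the stop.

```bash
python3 -m inch '[{"translation":[0,0,0],"spin":0},{"translation":[0,0,0],"spin":0},{"translation":[0,0,0],"spin":0},{"translation":[-2,0,0],"spin":0},{"translation":[-3,0,0],"spin":0},{"translation":[-4,0,0],"spin":0},{"translation":[0,0,0],"spin":0},{"translation":[0,0,0],"spin":0}]' 0.48;python3 st.py .5835 .065 .072
python3 - <<'E'
from h import *
im=cv2.cvtColor(optics.camera("wrist"),cv2.COLOR_RGB2BGR);cv2.imwrite("pics/w12.png",im)
cv2.imwrite('pics/w12c.png',cv2.resize(im[150:270,210:350],None,fx=5,fy=5,interpolation=cv2.INTER_CUBIC))
E
```

```text
time: 19.65
ee_pos: [0.5812, 0.064, 0.1704]
eef_rot: [0.689, -0.201, -0.663, -0.212]
ft_force: [0.4, -0.5, -0.3]
width: 0.0456
t 19.65 p [0.5812 0.064  0.1704] yaw -124.0 down [ 0.041  0.004 -0.999] F [ 0.4 -0.5 -0.3] Tq [ 0.1   0.06 -0.03] w 0.0456 q [ 0.28  0.32 -0.56  1.67  0.19  1.16 -2.49]
tool cm [9.84 0.04 0.17]
```

View pics/w12c.png

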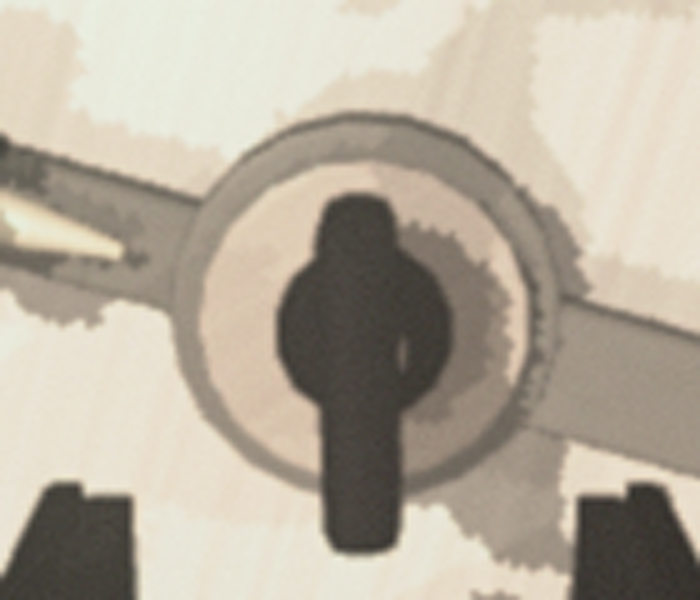

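```bash
python3 -m inch '[{"translation":[0,0,0],"spin":-10.5},{"translation":[0,0,0],"spin":-10.5},{"translation":[0,0,0],"spin":-10.5},{"translation":[0,0,0],"spin":-10.5},{"translation":[0,0,0],"spin":-10.5},{"translation":[0,0,0],"spin":-10.5},{"translation":[0,0,0],"spin":-10.5},{"translation":[0,0,0],"spin":-10.5},{"translation":[0,0,0],"spin":-10.5},{"translation":[0,0,0],"spin":-10.5},{"translation":[0,0,0],"spin":-10.5},{"translation":[0,0,0],"spin":-10.5},{"translation":[0,0,0],"spin":-10.5},{"translation":[0,0,0],"spin":-10.5},{"translation":[0,0,0],"spin":-10.5},{"translation":[0,0,0],"spin":-10.5},{"translation":[0,0,0],"spin":-10.5},{"translation":[0,0,0],"spin":0},{"translation":[0,0,0],"spin":0}]' 0.48;python3 st.py .5835 .065 .072
python3 - <<'E'
from h import *
im=cv2.cvtColor(optics.camera("wrist"),cv2.COLOR_RGB2BGR);cv2.imwrite("pics/w13.png",im)
im=cv2.cvtColor(optics.camera("scene"),cv2.COLOR_RGB2BGR);cv2.imwrite("pics/s13.png",cv2.resize(im[130:330,130:380],None,fx=3,fy=3))
E
```

```text
time: 22.08
ee_pos: [0.5731, 0.0636, 0.156]
eef_rot: [0.196, 0.676, -0.189, 0.685]
ft_force: [0.7, 0.1, 0.8]
width: 0.0454
t 22.07 p [0.5731 0.0636 0.156 ] yaw 58.4 down [ 0.015  0.007 -1.   ] F [0.7 0.1 0.8] Tq [ 0.04 -0.17  0.05] w 0.0454 q [ 0.67  0.5  -1.1   1.67  0.47  1.24  0.5 ]
tool cm [8.41 0.55 0.74]
```

View pics/w13.png

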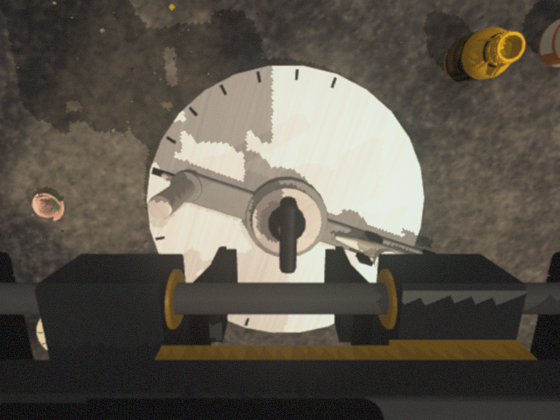

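View pics/s13.png

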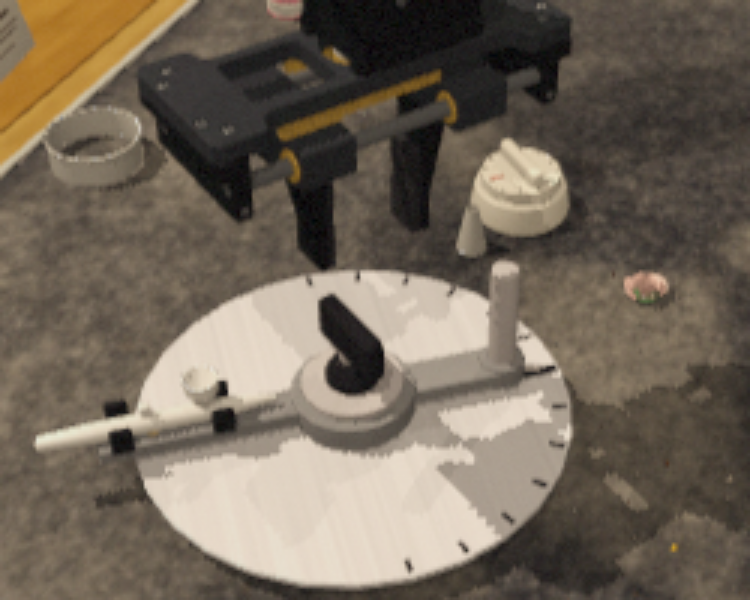

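```bash
python3 -m inch '[{"translation":[2,0.5,0.7],"spin":2.4},{"translation":[3,0,0],"spin":0},{"translation":[0,0,0],"spin":0},{"translation":[0,0,0],"spin":0}]' 0.48;python3 st.py .5835 .065 .072
```

```text
time: 22.68
ee_pos: [0.5836, 0.0648, 0.1069]
eef_rot: [0.213, 0.67, -0.205, 0.681]
ft_force: [-0.0, -0.4, -0.9]
width: 0.0452
t 22.68 p [0.5836 0.0648 0.1069] yaw 55.6 down [ 0.018  0.006 -1.   ] F [-0.  -0.4 -0.9] Tq [ 0.06 -0.16  0.01] w 0.0452 q [ 0.62  0.57 -1.04  1.69  0.53  1.17  0.41]
tool cm [ 3.49 -0.04 -0.06]
```

```bash
python3 -m inch '[{"translation":[2,0,0],"spin":0},{"translation":[1.5,0,0],"spin":0},{"translation":[0,0,0],"spin":0},{"translation":[0,0,0],"spin":0}]' 0.48;python3 st.py .5835 .065 .072
python3 - <<'E'
from h import *
im=cv2.cvtColor(optics.camera("wrist"),cv2.COLOR_RGB2BGR);cv2.imwrite("pics/w14.png",im)
E
```

```text
time: 23.18
ee_pos: [0.5849, 0.065, 0.071]
eef_rot: [0.213, 0.669, -0.205, 0.681]
ft_force: [0.1, 0.5, 0.8]
width: 0.0451
t 23.18 p [0.5849 0.065  0.071 ] yaw 55.6 down [ 0.019  0.006 -1.   ] F [0.1 0.5 0.8] Tq [ 0.09 -0.11 -0.04] w 0.0451 q [ 0.59  0.61 -1.    1.72  0.57  1.11  0.38]
tool cm [-0.1  -0.08 -0.11]
```

View pics/w14.png

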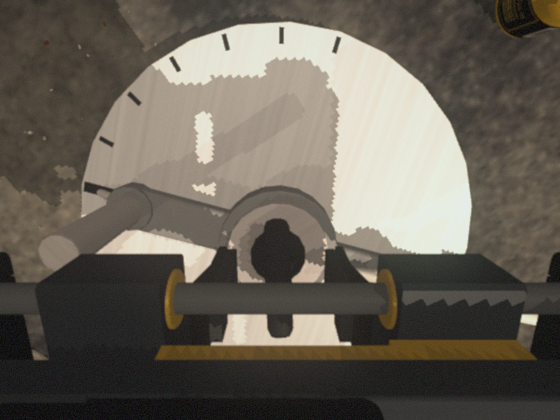

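Bar between the pads again. I'll grip it and turn clockwise in small steps, watching for the stop.

```bash
python3 -m inch '[{"translation":[0,0,0],"spin":0},{"translation":[0,0,0],"spin":0},{"translation":[0,0,0],"spin":0},{"translation":[0,0,0],"spin":0},{"translation":[0,0,0],"spin":0}]' 1 30;python3 st.py;python3 -m inch '[{"translation":[0,0,0],"spin":1.5},{"translation":[0,0,0],"spin":1.5},{"translation":[0,0,0],"spin":0}]';python3 st.py
```

```text
time: 23.85
ee_pos: [0.5845, 0.0637, 0.0714]
eef_rot: [0.213, 0.669, -0.206, 0.681]
ft_force: [-0.7, 0.5, 0.8]
width: 0.0187
t 23.85 p [0.5845 0.0637 0.0714] yaw 55.5 down [ 0.019  0.004 -1.   ] F [-0.7  0.5  0.8] Tq [0.02 0.   0.01] w 0.0187 q [ 0.59  0.61 -1.    1.72  0.57  1.11  0.38]
time: 24.22
ee_pos: [0.5844, 0.0636, 0.0714]
eef_rot: [0.232, 0.663, -0.225, 0.675]
ft_force: [-1.1, -1.5, 0.9]
width: 0.019
t 24.23 p [0.5844 0.0636 0.0714] yaw 52.3 down [ 0.018  0.003 -1.   ] F [-1.1 -1.5  0.9] Tq [-0.36  0.28  0.11] w 0.019 q [ 0.58  0.6  -0.99  1.72  0.56  1.11  0.33]
```

```bash
python3 -m inch '[{"translation":[0,0,0],"spin":1.5},{"translation":[0,0,0],"spin":1.5},{"translation":[0,0,0],"spin":0}]';python3 st.py
```

```text
time: 24.6
ee_pos: [0.5844, 0.0634, 0.0717]
eef_rot: [0.25, 0.657, -0.244, 0.668]
ft_force: [-1.5, -1.6, 2.2]
width: 0.0183
t 24.6 p [0.5844 0.0634 0.0717] yaw 49.1 down [ 0.018  0.002 -1.   ] F [-1.5 -1.6  2.2] Tq [-0.5   0.47  0.19] w 0.0183 q [ 0.58  0.6  -0.98  1.72  0.55  1.11  0.28]
```

```bash
python3 -m inch '[{"translation":[0,0,0],"spin":1.5},{"translation":[0,0,0],"spin":1.5},{"translation":[0,0,0],"spin":0}]';python3 st.py
python3 - <<'E'
from h import *
im=cv2.cvtColor(optics.camera("wrist"),cv2.COLOR_RGB2BGR);cv2.imwrite("pics/w15.png",im)
E
```

```text
time: 24.98
ee_pos: [0.5844, 0.0632, 0.072]
eef_rot: [0.269, 0.649, -0.263, 0.661]
ft_force: [-4.0, -3.0, 2.5]
width: 0.0175
t 24.98 p [0.5844 0.0632 0.072 ] yaw 45.9 down [ 0.018  0.002 -1.   ] F [-4.  -3.   2.5] Tq [-0.6   0.62  0.18] w 0.0175 q [ 0.57  0.59 -0.97  1.72  0.55  1.1   0.23]
```

View pics/w15.png

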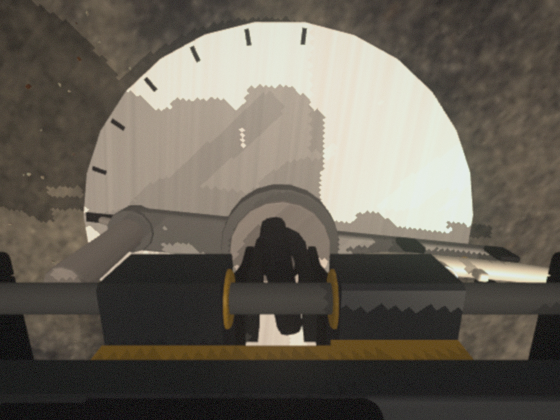

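The bar now leans in the pads, from (272,225) to (290,330). It has stopped while the gripper turned on, so the knob is at its stop. I'll release, rise and check.

```bash
python3 -m inch '[{"translation":[0,0,0],"spin":0},{"translation":[0,0,0],"spin":0},{"translation":[0,0,0],"spin":0},{"translation":[-2,0,0],"spin":0},{"translation":[-3,0,0],"spin":0},{"translation":[-5,0,0],"spin":0},{"translation":[-5,0,0],"spin":0},{"translation":[-4,0,0],"spin":0},{"translation":[0,0,0],"spin":0},{"translation":[0,0,0],"spin":0},{"translation":[0,0,0],"spin":0}]' 0.3;python3 st.py
python3 - <<'E'
from h import *
im=cv2.cvtColor(optics.camera("wrist"),cv2.COLOR_RGB2BGR);cv2.imwrite("pics/w16.png",im)
im=cv2.cvtColor(optics.camera("scene"),cv2.COLOR_RGB2BGR);cv2.imwrite("pics/s16.png",im);cv2.imwrite("pics/s16c.png",cv2.resize(im[190:330,160:335],None,fx=4,fy=4,interpolation=cv2.INTER_CUBIC))
E
```

```text
time: 26.4
ee_pos: [0.5806, 0.0663, 0.2749]
eef_rot: [0.27, 0.649, -0.259, 0.663]
ft_force: [-0.1, -0.1, 0.1]
width: 0.0608
t 26.4 p [0.5806 0.0663 0.2749] yaw 46.1 down [ 0.025  0.007 -1.   ] F [-0.1 -0.1  0.1] Tq [ 0.01 -0.12  0.01] w 0.0608 q [ 0.67  0.4  -1.1   1.5   0.36  1.44  0.36]
```

View pics/w16.png

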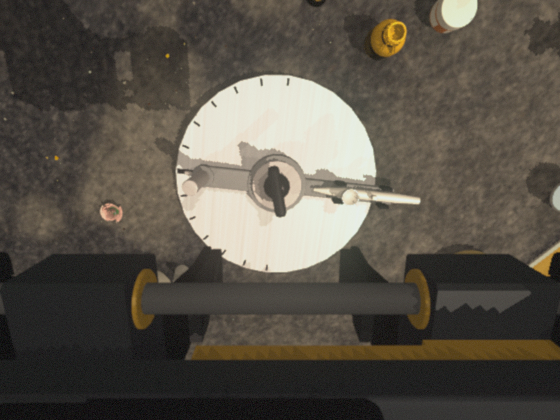

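View pics/s16c.png

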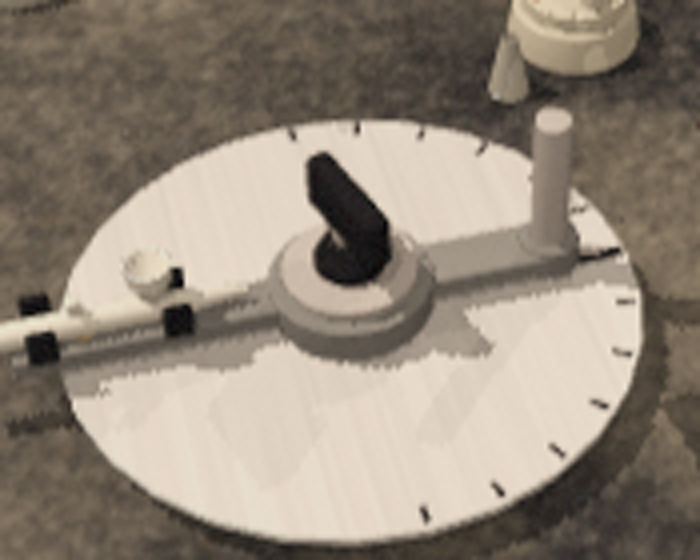

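Run:
```python
from h import *
im=cv2.imread("pics/w16.png")
cv2.imwrite('pics/w16c.png',cv2.resize(im[130:240,170:330],None,fx=5,fy=5,interpolation=cv2.INTER_CUBIC))
p=plane("scene",(298.1,219.1),.0955);print("post scene",p.round(4),np.linalg.norm(p[:2]-[.516,.0112])) 
p=plane("wrist",(191,188),.0955);print("post wrist",p.round(4),np.linalg.norm(p[:2]-[.516,.0112])) 
a,b=plane("wrist",(273.5,167),.077),plane("wrist",(282,216),.077);print(np.degrees(np.arctan2(*(a-b)[1::-1])),np.linalg.norm(a-b))
```

```text
post scene [0.516  0.009  0.0955] 0.002152664725819353
post wrist [0.519  0.0121 0.0955] 0.003170345415242403
145.5573853461055 0.05240748644139968
```

View pics/w16c.png

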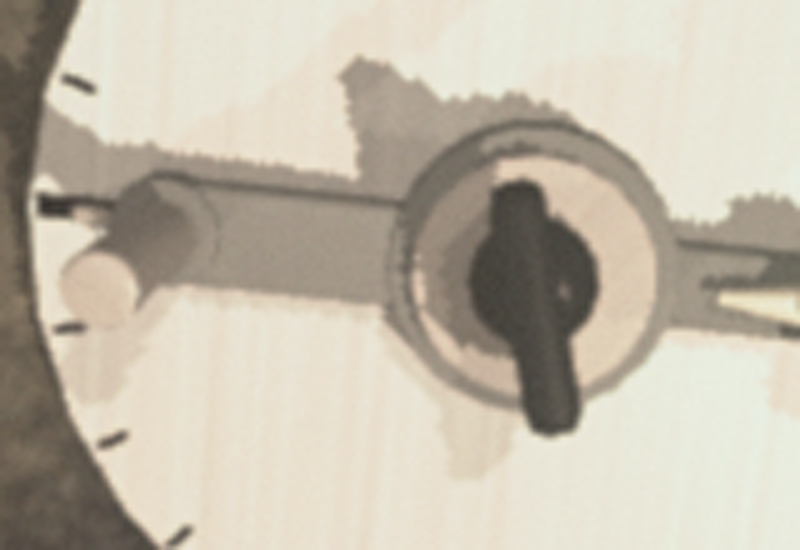

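```bash
python3 -c "
from bench import close_job;print(close_job())"
```

```text
the job is handed in; nothing more can be done
None
```

I loosened the clamp knob, swung the head by its post until the pointer was on the long mark, tightened the knob again, and handed the job in at 26.5 s.

- **Loosening:** I turned the knob about 67° anticlockwise (1.17 rad by gripper angle), and the pictures showed the head still in its starting place.
- **Swing:** I swung the post about 65° round to the mark and released it.
- **Tightening:** The first grip brought the knob back to about its starting angle. I felt no clear stop, and joint 7 was near its limit. I regripped half a turn round and turned on until the bar stayed put while the gripper turned past it, at a moment of about 0.19 N m. I took that as the stop.

**Last checks:**
- **Post:** The pointer is visible on the long mark. The post is 2 mm from it by the scene camera and 3 mm by the wrist camera.
- **Knob:** The bar lies at about 145.6°, against about 148° at the start, so it is at least as tight as I found it.
- **Release:** The gripper is open and about 0.2 m above the knob, and the wrist force reads near zero.

**Disagreements:** The gripper read 16–19 mm on the 12 mm bar, although the pictures showed the bar turning with the gripper until the stop. The moment at the stop stayed below the 0.25 N m given for full tightness.

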